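# Let the big clay ball out of the ball dispenser

### The arm

A 7-joint arm with a two-finger parallel gripper is mounted at the origin on the work surface. World frame = base frame: x ahead of the robot, y to its left, z up, the work surface at z = 0. Lengths are in m, angles in rad, forces in N, time in s.
With the tool pointing down it reaches from about 0.425 to 1.025 m from the base axis. Payload 9.4 kg.
Tool frame: the origin (TCP) lies midway between the tips of the shut fingers; the grasp point (between the pads) lies 19 mm behind it; z points along the fingers, y is the line along which they close (so a half turn about z gives the same grasp; the last joint's range is limited). The gripper opens to 93 mm and grips with 3 to 60 N. Pads are 15 mm wide; open, the fingers measure 128 mm over their backs; the gripper's body (75 mm by 188 mm) begins 65 mm behind the grasp point.
Start: joints at [1.158, 0.599, -0.003, 1.599, 0.002, 0.943, -0.08], TCP at [0.239, -0.685, 0.219] pointing down, gripper open.
Joint ranges: [-2.57, 2.57], [-0.35, 1.97], [-1.29, 1.29], [0.11, 2.56], [-1.05, 4.19], [0.11, 1.86], [-2.63, 2.63]. Speed limits (rad/s): [2.22, 2.22, 3.01, 3.01, 3.14, 3.14, 3.14].

### API

Orientations are given as a unit quaternion [x, y, z, w].
In Python, from station import ctrl, vision, order gives the robot as it stands (ctrl), with the cameras (vision) and the job (order).
- The arm moves only by the shell command python3 jog.py 'ROWS' [FORCE]. ROWS is a JSON list of rows, 1 to 5 of them, each an object with the fields jaw (the finger opening in m), dx, dy, dz (the shift in m), spin (a turn about the tool's z in rad); a field left out counts as zero (the opening has to be given); each row is the pose to reach, as a shift and turn from the pose commanded when the command began, along the tool's axes at that moment; what a row does not reach only later rows make up. A row lasts 1/8 s, in which the tool goes at most 0.0625 m and 0.188 rad, less where a joint would pass 70% of its speed; a pose out of reach is approached as far as the arm can. The fingers move at their own pace and stop on an object; FORCE is the grip in N (left out, the last holds). Time passes only in rows, so rows that do not move let the fingers close. It prints the time, the measured TCP pose, the force, the opening and the grip force at its end. Input that does not fit is refused with a message, and nothing moves.
- ctrl.read_state(): the state, without advancing time (a new reading comes with each control period).
- vision.capture(name): name is "scene" or "top" or "wrist"; returns a dict with "img" (420x560x3 uint8, red, green, blue), "K" (3x3 intrinsics, pixels), "R" (3x3) and "t" (3): a world point X has camera coordinates R X + t; the wrist camera has in their place "hand_eye" (4x4, takes a point from camera to tool coordinates, whose origin is the TCP and whose axes are the flange's). Camera axes: x right, y down, z forward; pixel columns grow to the right and rows downward; lengths in m; the calibration is good to about 2 mm. The wrist camera is an equidistant fisheye: a pixel r from the principal point sees the ray r / f radians off the axis. A picture is of the moment at which its call begins: read the wrist's pose just before it. There is no depth.
- order.job_done(): hands the job in; it is judged then, once.
The state is a dict: "time": time; "joint_pos": joint angles; "qd": joint speeds; "joint_efforts": joint torques, N m; "tool_pos": TCP position; "eef_rot": TCP orientation; "wrist_force": force on the tool from outside, world axes, zero at the start; "moment": the same for the moment, N m; "gripper_width": finger opening in m; "gripper_force": force on a finger pad.
Only numpy, scipy, OpenCV 4.12 (cv2) and the standard library are available. Lean on these libraries where they do the work, as an engineer would, in place of code of your own. Each camera call takes 0.05 s, during which the arm holds its last target. There are 200 camera calls.

### The job

Let the larger of the two clay balls out of the wooden dispenser: with the fingertips press down the outer pad of the lever that lifts its gate, keep it down until the ball has rolled into the catch tray, then let go so that the gate drops shut again. Do not touch the balls themselves, do not press the other lever, keep the smaller ball waiting behind its gate, and leave everything else on the table undisturbed.

Things in the scene. Friction and masses are not known exactly. Their poses are not given: they have to be found in the camera images.
- dispenser: wooden two-lane ball dispenser fixed to the table, 340 x 490 x 115 mm; origin on the table midway between the gates, x = the way the balls run (downhill to the catch tray), y = left seen along x, z up. Two open lanes, each with an upright gate at x = 0 on the inner end of a see-saw lever along y, with a press pad at its outer end; each pad lifts the gate of its own side
- left_gate (a point): middle of the left lane's floor under its gate, 45 mm to dispenser +y, 60 mm above the table; the lane is 42 mm wide and slopes down to +x at 0.17 rad; the ball rests against the gate's -x side
- right_gate (a point): the same for the right lane, 45 mm to dispenser -y
- tray_centre (a point): middle of the catch tray's floor, 17 mm above the table, 120 mm along dispenser x from its origin; the open tray is 120 mm (x) by 170 mm (y) inside with walls 48 mm high; both lanes end over it; a freed ball is in it after about 1 s and may go on rolling inside for a while
- left_pad (a point): centre of the top face of the left lever's level wooden press pad, 50 mm (dispenser x) by 62 mm (y), 10 mm thick; at rest 210 mm to dispenser +y of its origin, 110 mm above the table, 90 mm outwards of the pivot (pin along dispenser x, 105 mm up); free space below down to the table
- right_pad (a point): centre of the top face of the right lever's level wooden press pad, 50 mm (dispenser x) by 62 mm (y), 10 mm thick; at rest 210 mm to dispenser -y of its origin, 110 mm above the table, 90 mm outwards of the pivot (pin along dispenser x, 105 mm up); free space below down to the table
- left_lever (a joint): angle of the left lever (rad): 0 = at rest, gate shut; grows as its pad is pressed down, to a stop at 0.5 (pad centre about 43 mm lower, outer edge tilted down). The large ball passes from about 0.4, the small from about 0.25. A spring returns it to 0 when let go; pressing takes about 3 N at first, 6 N fully down
- right_lever (a joint): angle of the right lever (rad): 0 = at rest, gate shut; grows as its pad is pressed down, to a stop at 0.5 (pad centre about 43 mm lower, outer edge tilted down). The large ball passes from about 0.4, the small from about 0.25. A spring returns it to 0 when let go; pressing takes about 3 N at first, 6 N fully down
- large_ball: the larger clay ball, 36 mm in diameter, plain terracotta; origin at its centre. It waits in either lane, left or right, at the uphill (-x) side of the gate
- small_ball: the smaller clay ball, 26 mm in diameter, the same terracotta; origin at its centre. It waits in the other lane
- top_a: an unglazed clay spinning top standing upside down on its flat head, 48 mm wide and 46 mm high, tip up; loose, left alone; origin under its centre
- top_b: the other such spinning top, 48 mm wide and 46 mm high, tip up; loose, left alone; origin under its centre
- cat: sitting blue clay cat, about 50 mm wide and 76 mm high; loose, left alone; origin under its centre
- paint_tin: plain tin paint tin with a pressed lid, 68 mm in diameter, 71 mm high; loose, left alone; origin under its centre
- skull: half-painted clay skull figure, 68 mm wide, 84 mm high; loose, left alone; origin under its base
- brush_jar: clay jar 60 mm in diameter and 75 mm high with brushes standing up to 135 mm; loose, left alone; origin under its centre

How it is judged:
On the way, in this order (a step that is already met when the one before it is completed fails the run):
1. the lever of the larger ball's lane is pressed down and its gate is up (((value of joint left_lever above 0.3 rad and y of small_ball in the frame of dispenser below -0.01 m) or (value of joint right_lever above 0.3 rad and y of small_ball in the frame of dispenser above 0.01 m))), for 0.1 s.
2. the larger ball has rolled into the catch tray (x of large_ball in the frame of dispenser between 0.06 and 0.182 m and y of large_ball in the frame of dispenser between -0.088 and 0.088 m and z of large_ball in the frame of dispenser below 0.05 m), for 0.1 s.
At the end, for the whole second after the job is handed in: The larger ball lies inside the catch tray, the smaller one is still in its lane behind its gate, and both levers are back at rest (within 0.05 rad) with the gates shut (all of step 2 and x of small_ball in the frame of dispenser between -0.15 and 0 m and z of small_ball in the frame of dispenser above 0.05 m and value of joint each of left_lever, right_lever below 0.05 rad); the robot touches nothing.
It fails at once if a ball is touched by the robot (contact force between any of large_ball, small_ball and the arm above 0.3 N or contact force between any of large_ball, small_ball and the fingers above 0.3 N).
It fails at once if the lever of the smaller ball's lane is pressed ((y of small_ball in the frame of dispenser above 0.01 m and value of joint left_lever above 0.12 rad) or (y of small_ball in the frame of dispenser below -0.01 m and value of joint right_lever above 0.12 rad)).
It fails at once if the smaller ball gets past its gate (x of small_ball in the frame of dispenser above 0.01 m).
It fails at once if a ball is lifted out of its lane (z of any of large_ball, small_ball in the frame of dispenser above 0.12 m).
It fails at once if a bystander is shifted by more than 20 mm, lifted or knocked over (distance of any of top_a, top_b, cat, paint_tin, skull, brush_jar from where it was at the start of the episode above 0.02 m or angle between any of top_a, top_b, cat, paint_tin, skull, brush_jar's own z axis and vertical above 0.3 rad).
It also fails if it takes over 34 s, if anything falls off the work surface, if the arm or the gripper's body presses on something with over 40 N, if the wrist force passes 120 N, or if a joint passes its speed limit or range.

## Working session

There is one attempt and no reset: what is moved stays moved. The work goes in short steps, Python scripts to look and compute and a shell command to move; the robot and the scene stay as the last step left them, time stands still between calls to the robot, and variables do not carry over. Pictures are saved under pics/ and viewed, at most 10 in all, crops included, and the job is handed in when it is done.

```bash
ls; mkdir -p pics
python3 - <<'E'
from station import ctrl, vision, order
import cv2,pickle
d={}
for n in ("scene","top"):
    c=vision.capture(n); d[n]=c
    cv2.imwrite(f"pics/{n}0.png",c["img"][:,:,::-1])
pickle.dump(d,open("cap.pkl","wb"))
s=ctrl.read_state();print(s["time"],s["tool_pos"],s["eef_rot"])
for n in d: print(n,d[n]["K"],d[n]["R"],d[n]["t"])
E
```

```text
jog.py
pics
station.py
0.1 [ 0.23876444 -0.68411416  0.21786134] [ 9.85933376e-01  1.67137412e-01 -1.61171653e-04 -6.61909835e-04]
scene [[431.87418169   0.         278.95924931]
 [  0.         431.87418169 208.5912944 ]
 [  0.           0.           1.        ]] [[-0.01316465  0.99986242  0.01009126]
 [ 0.65033885  0.01622773 -0.7594709 ]
 [-0.75953017 -0.00343543 -0.65046301]] [ 0.00279406 -0.27626913  1.52151966]
top [[528.31187262   0.         279.14676071]
 [  0.         528.31187262 208.11111084]
 [  0.           0.           1.        ]] [[-0.00917166 -0.9997443   0.02066906]
 [-0.98732324  0.0057784  -0.15861726]
 [ 0.15845727 -0.02186183 -0.98712378]] [-0.01194398  0.53487735  1.20096964]
```

View pics/scene0.png

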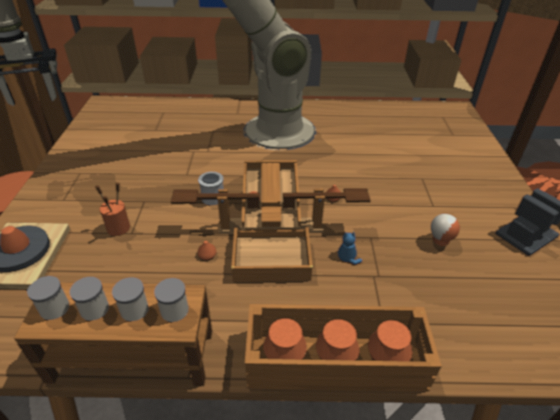

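View pics/top0.png

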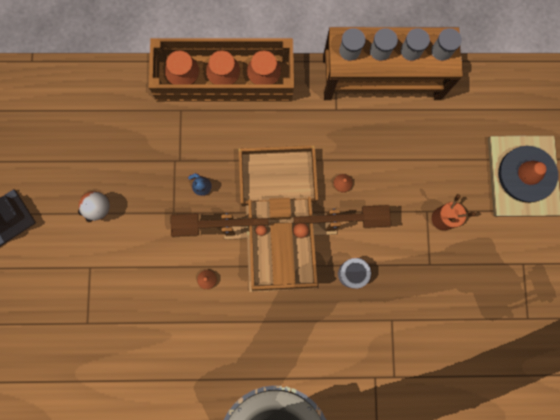

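The tray (277,172 in the top view) is ahead of the gates, so dispenser +x is roughly world +x. The balls are at (261,230) on the left and (301,230) on the right, and the right one looks larger. The right pad is at (376,216) in the top view and about (190,196) in the scene view. I'll enlarge both to check.

Run:
```python
import cv2,numpy as np
a=cv2.imread("pics/top0.png");b=cv2.imread("pics/scene0.png")
A=cv2.resize(a[190:260,160:400],None,fx=3.333,fy=3.333,interpolation=cv2.INTER_CUBIC)
B=cv2.resize(b[160:240,160:400],None,fx=3.333,fy=3.333,interpolation=cv2.INTER_CUBIC)
cv2.imwrite("pics/crop.png",np.clip(np.vstack([A,B])*1.5,0,255).astype(np.uint8))
print(A.shape,B.shape)
```

```text
(233, 800, 3) (267, 800, 3)
```

View pics/crop.png

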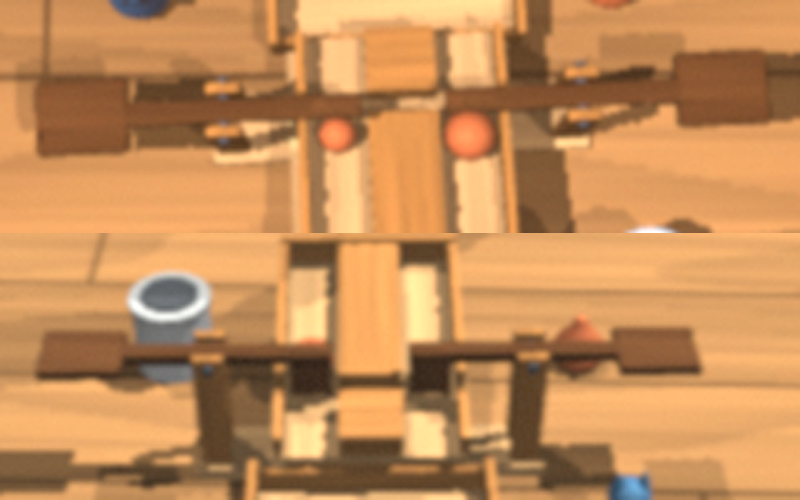

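The top crop shows the right ball about 50 px wide at crop (470,134) and the left about 36 px at (337,134). That makes the right ball the larger one, so I press the right lever. Next I triangulate both pads and both balls.

Run:
```python
import cv2,numpy as np,pickle
from station import ctrl, vision, order
d=pickle.load(open("cap.pkl","rb"))
P={n:d[n]["K"]@np.c_[d[n]["R"],d[n]["t"]] for n in d}
t=lambda u,v:np.array([u/3.333+160,v/3.333+190])
s=lambda u,v:np.array([u/3.333+160,(v-233)/3.333+160])
def tri(a,b):
    X=cv2.triangulatePoints(P["top"],P["scene"],a.reshape(2,1),b.reshape(2,1)).ravel();return X[:3]/X[3]
R=tri(t(723,88),s(83,353));L=tri(t(83,116),s(656,350))
print("R",R,"L",L,np.linalg.norm(R-L))
y=(L-R)[:2];y/=np.linalg.norm(y);x=np.array([y[1],-y[0]])
O=(L+R)[:2]/2
print("origin",O,"yaw",np.arctan2(x[1],x[0]))
def ray(n,p,z):
    c=d[n];r=c["R"].T@np.linalg.inv(c["K"])@np.r_[p,1];o=-c["R"].T@c["t"];return o+r*(z-o[2])/r[2]
f=528.3
for nm,p,D in(("Lball",t(337,134),36),("Rball",t(470,134),50)):
    X=ray("top",p,.08);v=X[:2]-O;dep=(d["top"]["R"]@X+d["top"]["t"])[2];print(nm,X,"disp",v@x,v@y,"diam",D/3.333*dep/f)
for nm,p,z in(("tin",(356,266),.07),("topA",(343,180),.03),("jar",(453,210),.07)):
    X=ray("top",np.array(p),z);print(nm,X)
for q in (R,): print("ray at .11",ray("top",t(723,88),.11),ray("scene",s(83,353),.11))
st=ctrl.read_state()
from scipy.spatial.transform import Rotation as Ro
M=Ro.from_quat(st["eef_rot"]).as_matrix();print(M);print("R in tool",M.T@(R-st["tool_pos"]))
print("tool y yaw",np.arctan2(M[1,1],M[0,1]))
```

```text
R [ 0.50459683 -0.23218698  0.10473206] L [0.48889685 0.19599563 0.10344852] 0.42847227394526227
origin [ 0.49674684 -0.01809567] yaw 0.03665013952123578
Lball [0.47833777 0.02620247 0.08      ] disp -0.01677354348235888 0.04494294066912233 diam 0.024477193852370707
Rball [ 0.47772824 -0.0643206   0.08      ] disp -0.020699598852425817 -0.04549700706133539 diam 0.03404955528709382
tin [ 0.39635266 -0.18856912  0.07      ]
topA [ 0.60441708 -0.17051043  0.03      ]
jar [ 0.52361934 -0.41818697  0.07      ]
ray at .11 [ 0.50399915 -0.23224048  0.11      ] [ 0.51135776 -0.22857284  0.11      ]
[[ 9.44130119e-01  3.29572493e-01 -5.39068817e-04]
 [ 3.29572919e-01 -9.44129295e-01  1.25132237e-03]
 [-9.65492297e-05 -1.35907362e-03 -9.99999072e-01]]
R in tool [ 0.39993425 -0.33891289  0.11355138]
tool y yaw -1.2349452705407462
```

The pads measure 0.104 m high and 0.428 m apart (expected 0.110 and 0.420). The ball diameters come out at 24 and 34 mm. The large ball is in the right lane, so I press the right pad at about (0.505, -0.232). I'll swing over with the fingers shut, turning so they close along dispenser x.

```bash
python3 jog.py '[{"jaw": 0, "dx": 0.046, "dy": -0.039, "spin": -0.18}, {"jaw": 0, "dx": 0.092, "dy": -0.078, "spin": -0.36}, {"jaw": 0, "dx": 0.138, "dy": -0.117, "spin": -0.54}, {"jaw": 0, "dx": 0.184, "dy": -0.156, "spin": -0.72}, {"jaw": 0, "dx": 0.23, "dy": -0.195, "spin": -0.9}]' 20
cat > g.py <<'E'
import sys,numpy as np
from station import ctrl, vision, order
from scipy.spatial.transform import Rotation as Ro
s=ctrl.read_state();M=Ro.from_quat(s["eef_rot"]).as_matrix()
T=np.array([float(a) for a in sys.argv[1:4]])
print(s["time"],s["tool_pos"],"shift",M.T@(T-s["tool_pos"]),"turn",np.arctan2(M[1,1],M[0,1])-0.037,"F",s["wrist_force"],s["gripper_width"])
E
python3 g.py 0.505 -0.232 0.16
```

```text
time: 0.72
tool_pos: [0.3925, -0.4228, 0.2185]
eef_rot: [0.813, 0.582, -0.0, -0.0]
wrist_force: [0.6, -0.8, 0.1]
gripper_width: 0.0478
gripper_force: 0.0
0.725 [ 0.39246255 -0.42278088  0.21851799] shift [0.21691155 0.04485113 0.05851607] turn -0.36607304888794806 F [ 0.64172773 -0.7765792   0.13831377] 0.04780432177942175
```

```bash
python3 jog.py '[{"jaw": 0, "dx": 0.055, "dy": 0.011, "spin": -0.18}, {"jaw": 0, "dx": 0.11, "dy": 0.022, "spin": -0.36}, {"jaw": 0, "dx": 0.16, "dy": 0.034, "dz": 0.01, "spin": -0.37}, {"jaw": 0, "dx": 0.217, "dy": 0.045, "dz": 0.02, "spin": -0.37}, {"jaw": 0, "dx": 0.217, "dy": 0.045, "dz": 0.03, "spin": -0.37}]'
python3 jog.py '[{"jaw": 0}, {"jaw": 0}]' >/dev/null
python3 g.py 0.505 -0.232 0.12
python3 - <<'E'
from station import ctrl, vision, order
import cv2,numpy as np,pickle
d={n:vision.capture(n) for n in("scene","top")}
a=d["top"]["img"][150:290,280:480,::-1];b=d["scene"]["img"][120:260,120:320,::-1]
cv2.imwrite("pics/over.png",cv2.resize(np.hstack([a,b]),None,fx=2,fy=2,interpolation=cv2.INTER_CUBIC))
E
```

```text
time: 1.35
tool_pos: [0.5081, -0.2296, 0.1884]
eef_rot: [0.692, 0.722, 0.001, -0.0]
wrist_force: [0.5, -0.3, -0.9]
gripper_width: 0.0012
gripper_force: 0.0
1.6 [ 0.50491608 -0.23589225  0.18864846] shift [0.00391639 0.00025218 0.06864667] turn -0.004200962817690369 F [-0.66499021 -0.26134767 -0.25474522] 0.00015965782871999015
```

View pics/over.png

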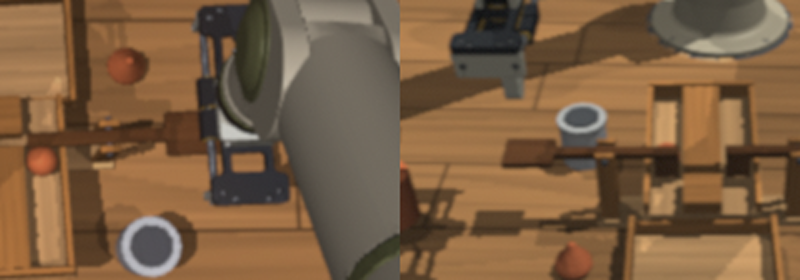

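The fingers are shut above the right pad: the tip is at crop (513,92) in the scene half, the pad at (530,152). The tip's projection agrees with the TCP reading to within about 2 px. Now I go down in steps while watching the force.

```bash
python3 jog.py '[{"jaw": 0, "dx": 0.004, "dz": 0.03}, {"jaw": 0, "dx": 0.004, "dz": 0.06}, {"jaw": 0, "dx": 0.004, "dz": 0.075}, {"jaw": 0, "dx": 0.004, "dz": 0.082}, {"jaw": 0, "dx": 0.004, "dz": 0.09}]'; python3 g.py 0.505 -0.230 0.07
```

```text
time: 2.33
tool_pos: [0.5053, -0.2309, 0.0989]
eef_rot: [0.695, 0.719, -0.0, 0.0]
wrist_force: [-2.6, 0.7, 4.0]
gripper_width: 0.0005
gripper_force: 1.8
2.325 [ 0.50529912 -0.23094958  0.09894134] shift [ 0.00097609 -0.00026571  0.02894078] turn -0.002678517864599342 F [-2.56684982  0.74766555  3.96224371] 0.0004877809004258451
```

```bash
python3 jog.py '[{"jaw": 0, "dz": 0.01}, {"jaw": 0, "dz": 0.02}, {"jaw": 0, "dz": 0.028}, {"jaw": 0, "dz": 0.031}, {"jaw": 0, "dz": 0.031}]'; python3 g.py 0.505 -0.230 0.066
python3 - <<'E'
from station import ctrl, vision, order
import cv2,numpy as np
d={n:vision.capture(n) for n in("scene","top")}
a=d["top"]["img"][130:270,220:420,::-1];b=d["scene"]["img"][150:290,150:350,::-1]
cv2.imwrite("pics/down.png",cv2.resize(np.hstack([a,b]),None,fx=2,fy=2,interpolation=cv2.INTER_CUBIC))
E
```

```text
time: 2.95
tool_pos: [0.5065, -0.2302, 0.0676]
eef_rot: [0.694, 0.72, 0.001, 0.001]
wrist_force: [-1.3, 0.3, 6.1]
gripper_width: 0.0002
gripper_force: 2.6
2.95 [ 0.50652847 -0.23024127  0.06760242] shift [ 0.00029576 -0.00152162  0.0015998 ] turn -0.0013930644062274677 F [-1.30331683  0.27581239  6.11631878] 0.00022363170419500733
```

View pics/down.png

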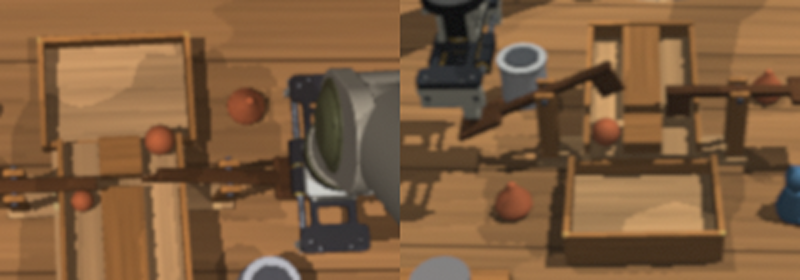

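The right gate is up, and the large ball has passed it and is rolling: crop (160,138) in the top half, (606,131) in the scene half. The small ball still waits at (82,200). I hold until the large ball is in the tray.

```bash
for i in 1 2; do python3 jog.py '[{"jaw": 0}, {"jaw": 0}, {"jaw": 0}, {"jaw": 0}, {"jaw": 0}]' | tail -4; done
python3 - <<'E'
from station import ctrl, vision, order
import cv2,numpy as np
d={n:vision.capture(n) for n in("scene","top")}
a=d["top"]["img"][130:270,220:420,::-1];b=d["scene"]["img"][150:290,150:350,::-1]
cv2.imwrite("pics/hold.png",cv2.resize(np.hstack([a,b]),None,fx=2,fy=2,interpolation=cv2.INTER_CUBIC))
E
```

```text
eef_rot: [0.695, 0.719, 0.001, 0.001]
wrist_force: [-0.3, 0.8, 5.8]
gripper_width: 0.0002
gripper_force: 2.6
eef_rot: [0.694, 0.719, 0.001, 0.001]
wrist_force: [-0.7, 1.4, 7.1]
gripper_width: 0.0004
gripper_force: 2.6
```

View pics/hold.png

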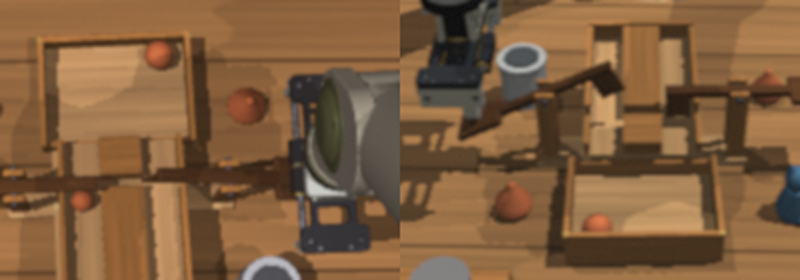

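The ball is in the tray, at crop (160,54) in the top half and (597,223) in the scene half. I let the lever up gently and rise clear.

```bash
python3 jog.py '[{"jaw": 0, "dz": -0.012}, {"jaw": 0, "dz": -0.024}, {"jaw": 0, "dz": -0.036}, {"jaw": 0, "dz": -0.048}, {"jaw": 0, "dz": -0.08}]'|head -2; python3 jog.py '[{"jaw": 0, "dz": -0.04}, {"jaw": 0, "dz": -0.06}, {"jaw": 0, "dz": -0.06}, {"jaw": 0, "dz": -0.06}, {"jaw": 0, "dz": -0.06}]'
python3 jog.py '[{"jaw": 0}, {"jaw": 0}, {"jaw": 0}, {"jaw": 0}, {"jaw": 0}]' >/dev/null
python3 - <<'E'
from station import ctrl, vision, order
import cv2,numpy as np
d={n:vision.capture(n) for n in("scene","top")}
a=d["top"]["img"][130:270,220:420,::-1];b=d["scene"]["img"][150:290,150:350,::-1]
cv2.imwrite("pics/end.png",cv2.resize(np.hstack([a,b]),None,fx=2,fy=2,interpolation=cv2.INTER_CUBIC))
E
```

```text
time: 5.03
tool_pos: [0.5043, -0.2293, 0.1473]
time: 5.65
tool_pos: [0.5049, -0.23, 0.2065]
eef_rot: [0.694, 0.72, -0.0, -0.001]
wrist_force: [-0.0, -0.6, 0.2]
gripper_width: 0.0005
gripper_force: 0.0
```

View pics/end.png

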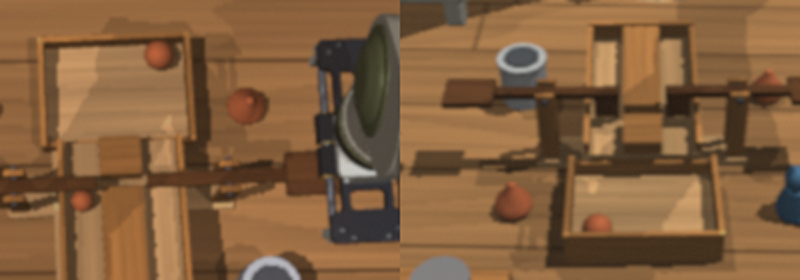

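Both levers are level, the large ball rests in the tray at (158,54), and the small ball is still behind its gate at (82,200). The fingers are clear, so I hand the job in.

```bash
python3 -c "
from station import ctrl, vision, order
print(order.job_done())"
```

```text
the job is handed in; nothing more can be done
None
```

I pressed the right lever, the large ball rolled into the catch tray, and the gate dropped shut again; the last pictures show the small ball still behind its gate, and the job is handed in (no verdict was shown).

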